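# Make up the gel-casting and gel-loading kits

### The arm

A 6-joint arm with a two-finger parallel gripper is mounted at the origin on the work surface. World frame = base frame: x ahead of the robot, y to its left, z up, the work surface at z = 0. Lengths are in mm, angles in degrees, forces in N, time in s.
With the tool pointing down it reaches from about 300 to 850 mm from the base axis. Payload 4.2 kg.
Tool frame: the origin (TCP) lies at the very end of the fingers, on their centre line; the grasp point (between the pads) lies 19 mm behind it; z points along the fingers, y is the line along which they close (so a half turn about z gives the same grasp; the last joint's range is limited). The gripper opens to 91 mm and grips with 3 to 60 N. Pads are 32 mm wide; open, the fingers measure 118 mm over their backs; the gripper's body (76 mm by 178 mm) begins 60 mm behind the grasp point.
Start: joints at [-1.146, 18.312, 89.639, -0, 72.044, -1.146], TCP at [575.018, 0, 187.076] pointing down, gripper open.
Joint ranges: [-177.97, 177.97], [-48.28, 115.42], [12.27, 149.76], [-77.06, 257.06], [2.81, 150.46], [-146.56, 146.56]. Speed limits (degrees/s): [147.25, 147.25, 180, 180, 180, 180].

### API

Orientations are given as [roll, pitch, yaw] about the fixed x, y, z axes, in that order (R = Rz(yaw) Ry(pitch) Rx(roll)).
In Python, from workcell import env, eyes gives the robot as it stands.
- The arm moves only by the tool send_rows, never from a script. Its argument "targets" is text: rows parted by semicolons, each of 7 numbers parted by spaces: the shift along the tool's x, y, z in m, then the turn, a rotation vector about the tool's x, y, z in degrees, then the opening in per cent of the stroke, from 0 (shut) to 100 (fully open). A call has 1 to 12 rows; each row is the pose to reach, as a shift and turn from the pose commanded when the call began, along the tool's axes at that moment; what a row does not reach only later rows make up. A row lasts 1/12 s, in which the tool goes at most 41.7 mm and 7.16 degrees, less where a joint would pass 70% of its speed; a pose out of reach is approached as far as the arm can. A call with a gripper value outside its range is refused whole. The fingers move at their own pace and stop on an object; "grip_force" is the grip in N (left out, the last holds). Time passes only in rows, so rows that repeat a pose let the fingers close. It gives the time, the measured TCP pose, the force, the opening and the grip force at its end, in the units of the state.
- env.state(): the state, without advancing time (a new reading comes with each control period).
- eyes.grab_frame(name): name is "scene" or "side" or "wrist"; returns a dict with "image" (420x560x3 uint8, blue, green, red), "fovy" (degrees; the focal length in pixels is half the picture's height over the tangent of half this angle, whatever the lens; pixels are square), "cx", "cy" (the principal point, pixels), "eye" and "attitude" of the camera in the world. Camera axes: x right, y up, looking along -z (the intrinsics and any distortion apply to the point x, -y, -z); pixel columns grow to the right and rows downward; lengths in mm; the calibration is good to about 2 mm. A picture is of the moment at which its call begins. There is no depth.
- env.job_done(): hands the job in; it is judged then, once.
The state is a dict: "time_s": time; "qpos": joint angles; "qvel": joint speeds; "effort": joint torques, N m; "ee_pos": TCP position; "ee_rot": TCP orientation; "force": force on the tool from outside, world axes, zero at the start; "torque": the same for the moment, N m; "gripper_width": finger opening in mm; "gripper_force": force on a finger pad.
Only numpy, scipy, OpenCV 4.12 (cv2) and the standard library are available. Lean on these libraries where they do the work, as an engineer would, in place of code of your own. Each camera call takes 0.05 s, during which the arm holds its last target. There are 200 camera calls.

### The job

Make up two kits for the electrophoresis class from the stock on the bench. The blue tray is the casting kit: the green gel tray goes in its big square pocket, the white comb lies flat in the long pocket, teeth to either side, and the red-capped bottle stands in the small square pocket; the yellow tray is the loading kit: the orange tube rack in the big square pocket and the blue-capped bottle in the small one, its long pocket left empty. Set each thing down fully on the floor of its pocket, upright, without dropping it, keep the tube rack upright on the way, and leave the black comb, the white-capped bottle and the green rack where they are.

Things in the scene. Friction and masses are not known exactly. Their poses are not given: they have to be found in the camera images.
- casting_tray: Blue kit tray, fixed plate 150 (x) x 156 (y) x 10 mm, z up. Origin: centre of underside. Three pockets, 7 mm deep, floors 3 mm above the bench: big square 82 x 82 mm, centre x -28, y +31 mm; small square 56 x 56, centre x -28, y -44; long 50 (x) x 104 (y), centre x +44, y 0. Finger lips on the y ends reach y = +-87, 10 mm high. The two trays differ in colour only.
- loading_tray: Yellow kit tray, fixed plate 150 (x) x 156 (y) x 10 mm, z up. Origin: centre of underside. Three pockets, 7 mm deep, floors 3 mm above the bench: big square 82 x 82 mm, centre x -28, y +31 mm; small square 56 x 56, centre x -28, y -44; long 50 (x) x 104 (y), centre x +44, y 0. Finger lips on the y ends reach y = +-87, 10 mm high. The two trays differ in colour only.
- gel_tray: Green-tinted acrylic gel casting tray, 64 (x) x 60 (y) x 26 mm high: a 4 mm floor with a 4 mm side wall along each y side (grip across these, 60 mm), open at both x ends; red stripes on the floor. Origin: centre of its underside, z up. About 50 g, loose.
- white_comb: White gel comb lying flat, L-shaped in section: a bridge strip 84 (x) x 12 (y) x 20 mm (z), which is the part to grip across its 12 mm, and along its foot a 3 mm thin blade with eight narrow teeth that reaches out to y = -28 mm. Origin: centre of the underside of the bridge strip; x along the comb, teeth towards -y, z up. About 30 g, loose.
- black_comb: Black gel comb lying flat, L-shaped in section: a bridge strip 84 (x) x 12 (y) x 20 mm (z), which is the part to grip across its 12 mm, and along its foot a 3 mm thin blade with five wide teeth that reaches out to y = -28 mm. Origin: centre of the underside of the bridge strip; x along the comb, teeth towards -y, z up. About 30 g, loose.
- red_bottle: Small brown bottle with a red screw cap, 36 mm diameter, 66 mm high in all, standing upright. Body straight up to 44 mm height, then a shoulder to the cap (30 mm diameter, from 51 to 66 mm). Paper label. Origin: centre of its underside, z up. About 45 g, loose.
- blue_bottle: Small brown bottle with a blue screw cap, 36 mm diameter, 66 mm high in all, standing upright. Body straight up to 44 mm height, then a shoulder to the cap (30 mm diameter, from 51 to 66 mm). Paper label. Origin: centre of its underside, z up. About 45 g, loose.
- white_bottle: Small brown bottle with a white screw cap, 36 mm diameter, 66 mm high in all, standing upright. Body straight up to 44 mm height, then a shoulder to the cap (30 mm diameter, from 51 to 66 mm). Paper label. Origin: centre of its underside, z up. About 45 g, loose.
- orange_rack: Orange microtube rack, block 66 (x) x 50 (y) x 30 mm high, holding twelve white-lidded tubes that stay in it and reach up to 36 mm. Origin: centre of its underside, x along the 66 mm, z up. About 70 g, loose.
- green_rack: Green microtube rack, block 66 (x) x 50 (y) x 30 mm high, holding twelve white-lidded tubes that stay in it and reach up to 36 mm. Origin: centre of its underside, x along the 66 mm, z up. About 70 g, loose.
Mind the look-alikes: they are no part of the job. Of the things like the black_comb, leave any that is turquoise; of the rest the larger one is meant.

How it is judged:
By the outcome, as a careful person would: the job done as asked, in the order asked, and still so for the second after the job is handed in, with the robot touching nothing.
It also fails if it takes over 128 s, if anything falls off the work surface, if the arm or the gripper's body presses on something with over 40 N, if the wrist force passes 120 N, or if a joint passes its speed limit or range.

## Working session

There is one attempt and no reset: what is moved stays moved. The work goes in short steps, Python scripts to look and compute and a tool call to move; the robot and the scene stay as the last step left them, time stands still between calls to the robot, and variables do not carry over. Pictures are saved under pics/ and viewed, at most 14 in all, crops included, and the job is handed in when it is done.

Besides the shell and the picture viewer there is one more tool, called after "Request:" in YAML: its name, and indented under it one key for each argument. send_rows: Moves the arm, as the interface text tells. Its arguments: {"type":"object","properties":{"targets":{"type":"string"},"grip_force":{"type":"number"}},"required":["targets"]}

```bash
ls; mkdir -p pics
python3 - <<'E'
from workcell import env, eyes
import cv2
for n in("scene","side","wrist"):
    f=eyes.grab_frame(n); cv2.imwrite(f"pics/{n}0.png",f["image"]); print(n,{k:v for k,v in f.items() if k!="image"})
print(env.state())
E
```

```text
pics
scene {'fovy': 52.79892824778241, 'cx': 282.4894882056711, 'cy': 213.53978817157306, 'eye': array([937.2187396 , 532.324634  , 753.43116023]), 'attitude': array([ 42.71054621,   0.90766829, 143.76740961])}
side {'fovy': 53.499305426500456, 'cx': 277.5992112313721, 'cy': 216.35676200987425, 'eye': array([ 389.24791653, -752.58162534,  767.25502473]), 'attitude': array([ 46.53339262,   0.73820302, -13.73362894])}
wrist {'fovy': 61.09424438535734, 'cx': 282.9880473212567, 'cy': 214.938117526056, 'eye': array([574.67664576,  76.77470936, 384.43305475]), 'attitude': array([-15.77272497,   0.10154154,  -0.03098137])}
{'time_s': 0.15, 'qpos': array([-1.14676929e+00,  1.83426236e+01,  8.96908647e+01, -1.50945918e-04,
        7.20432505e+01, -1.14484819e+00]), 'qvel': array([ 0.02855201, -0.10022901, -0.25277312,  0.02039703,  0.03289636,
       -0.02995521]), 'effort': array([-5.72294630e-04, -4.12774551e+01, -2.32154489e+01,  7.26667210e-02,
        4.33494255e-02, -9.00343002e-05]), 'ee_pos': array([ 5.74582101e+02, -3.44106317e-04,  1.86415998e+02]), 'ee_rot': array([-1.79923274e+02, -1.38974278e-03,  8.99981246e+01]), 'force': array([-0.50457028,  0.62906648,  0.71875035]), 'torque': array([0.02941993, 0.00623412, 0.05643391]), 'gripper_force': 0.0, 'gripper_width': 90.80210331049966}
```

View pics/scene0.png

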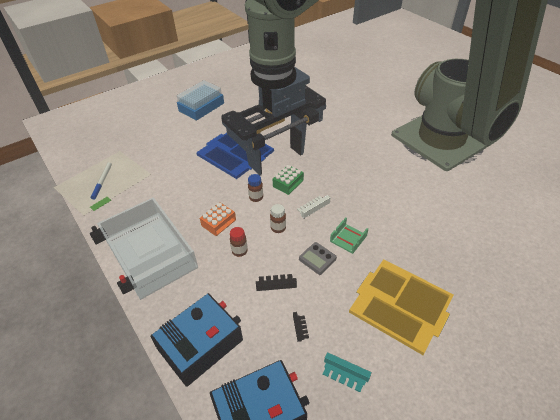

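View pics/side0.png

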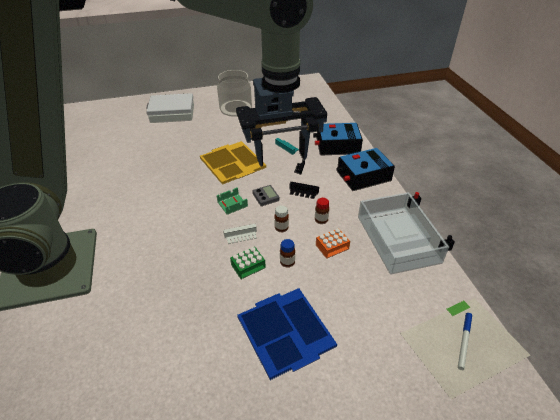

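View pics/wrist0.png

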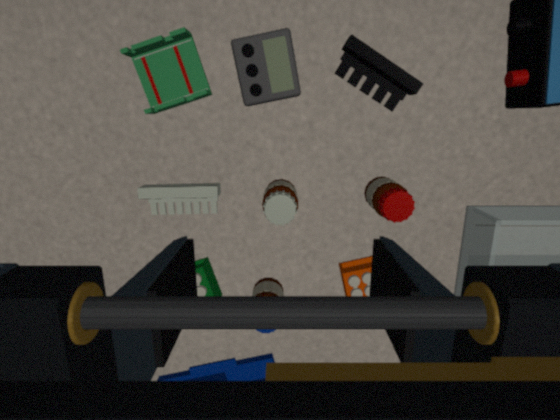

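The black-comb look-alikes in scene are black (276,282), small black (300,326) and turquoise (347,371), and none of them are to be moved. Targets in scene:
- white comb: (314,206)
- gel tray: (349,236)
- red cap: (238,235)
- blue cap: (255,181)
- orange rack: (217,218)

Not to take: white cap (278,212), green rack (288,179), blue tip rack (200,100).

```bash
cat > h.py <<'E'
from workcell import env, eyes
import cv2, numpy as np
from scipy.spatial.transform import Rotation as Ro
def grab(n,name=None):
    f=eyes.grab_frame(n)
    if name: cv2.imwrite(f"pics/{name}.png",f["image"])
    return f
def cast(f,px,z):
    px=np.atleast_2d(px).astype(float); h=f["image"].shape[0]
    fl=h/2/np.tan(np.radians(f["fovy"]/2))
    d=np.c_[(px[:,0]-f["cx"])/fl,-(px[:,1]-f["cy"])/fl,-np.ones(len(px))]
    d=Ro.from_euler("xyz",f["attitude"],degrees=True).apply(d)
    return f["eye"][:2]+d[:,:2]*((z-f["eye"][2])/d[:,2])[:,None]
HSV=dict(red=((172,150,60),(5,255,255)),orange=((6,150,90),(15,255,255)),yellow=((20,120,60),(32,255,255)),
 blue=((108,150,40),(125,255,255)),green=((55,90,30),(80,255,255)),white=((0,0,175),(180,60,255)),black=((0,0,0),(180,255,50)))
def blobs(f,col,amin=60,rng=None):
    hs=cv2.cvtColor(f["image"],cv2.COLOR_BGR2HSV); lo,hi=rng or HSV[col]
    if lo[0]>hi[0]: m=cv2.inRange(hs,(lo[0],)+lo[1:],(180,)+hi[1:])|cv2.inRange(hs,(0,)+lo[1:],hi)
    else: m=cv2.inRange(hs,lo,hi)
    c,_=cv2.findContours(m,cv2.RETR_EXTERNAL,cv2.CHAIN_APPROX_NONE)
    return sorted([k for k in c if cv2.contourArea(k)>amin],key=cv2.contourArea,reverse=True)
def rect(f,c,z):
    p=cast(f,c.reshape(-1,2),z).astype(np.float32); (x,y),(w,h),a=cv2.minAreaRect(p)
    if w<h: w,h,a=h,w,a+90
    return np.round([x,y,w,h,(a+90)%180-90],1)   # angle of long side from world x
def cen(c): M=cv2.moments(c); return np.array([M["m10"],M["m01"]])/M["m00"]
E
python3 - <<'E'
from h import *
Z=dict(red=58,orange=28,yellow=10,blue=10,green=15,white=20)
for n in("scene","side","wrist"):
    f=grab(n)
    for k,z in Z.items():
        for c in blobs(f,k)[:6]:
            q=cen(c); print(n,k,int(cv2.contourArea(c)),q.round(),"z%d"%z,cast(f,q,z)[0].round(),rect(f,c,z))
E
```

```text
scene red 105 [236. 232.] z58 [679.  -7.] [680.2  -5.1  36.4  28.4  53. ]
scene red 99 [275. 411.] z58 [824. 339.] [824.4 339.5  19.3  14.3 -10.7]
scene red 65 [212. 331.] z58 [836. 163.] [836.3 163.   19.3  14.    5.5]
scene orange 290 [218. 224.] z28 [689. -78.] [686.6 -77.2  78.4  63.4 -21.9]
scene yellow 5525 [402. 306.] z10 [499. 315.] [495.1 309.3 173.4 155.3 -71.6]
scene blue 252 [228. 155.] z10 [ 531. -296.] [ 525.5 -298.9  172.5   83.4  -85.3]
scene green 198 [286. 184.] z15 [ 478. -101.] [ 462.3 -114.2   87.5   65.7   18. ]
scene green 136 [349. 236.] z15 [465. 122.] [466.9 124.3  45.7  29.1 -72. ]
scene green 74 [343. 244.] z15 [492. 130.] [491.6 130.4  44.1  13.7 -71.2]
scene white 146744 [323. 231.] z20 [506.  78.] [ 1.9870e+02 -1.5530e+02  1.5094e+03  1.4965e+03  2.0000e-01]
scene white 975 [49. 12.] z20 [  649. -1581.] [ 6.4780e+02 -1.6044e+03  2.9380e+02  2.3580e+02 -8.0000e-01]
scene white 121 [277. 126.] z20 [ 353. -311.] [ 351.  -310.5  118.8   26.6    7.1]
side red 101 [322. 203.] z58 [680.  -5.] [680.5  -5.5  42.8  28.2  72.3]
side orange 293 [332. 247.] z28 [ 66
[... 1178 characters left out ...]
84 [151.  80.] z58 [460. 105.] [460.5 105.   38.6   2.5 -73.2]
wrist red 81 [182.  68.] z58 [488. 115.] [488.5 113.7  38.2   2.5 -72.9]
wrist orange 250 [354. 279.] z28 [652. -97.] [654.  -99.7  33.8  30.4  90. ]
wrist orange 162 [356. 262.] z28 [653. -77.] [653.5 -77.1  33.6   7.5  13.3]
wrist yellow 768 [ 79. 315.] z10 [ 332. -153.] [ 336.5 -151.5   84.7   36.6   76.5]
wrist yellow 225 [494. 317.] z10 [ 825. -155.] [ 823.1 -152.6   77.2   15.   -77.6]
wrist blue 1586 [225. 371.] z10 [ 502. -231.] [ 489.7 -235.5  147.2   36.7    8.5]
wrist green 4346 [169.  70.] z15 [464. 118.] [460.9 116.6  69.2  63.5  17. ]
wrist green 506 [207. 277.] z15 [ 488. -102.] [ 487.2 -103.1   50.1   18.9  -73. ]
```

The masks agree between views: the red bottle comes out at (680,-5) in all three, so there is no noticeable lens trouble. Now I'll look at each tray from above.

Request:
send_rows:
  targets: "0.23 -0.085 0 0 0 0 100;0.23 -0.085 0 0 0 0 100;0.23 -0.085 0 0 0 0 100;0.23 -0.085 0 0 0 0 100;0.23 -0.085 0 0 0 0 100;0.23 -0.085 0 0 0 0 100;0.23 -0.085 0 0 0 0 100;0.23 -0.085 0 0 0 0 100;0.23 -0.085 0 0 0 0 100;0.23 -0.085 0 0 0 0 100"

```text
time_s: 1.13
ee_pos: [490.4, 229.0, 187.0]
ee_rot: [180.0, 0.0, 89.9]
force: [0.0, -0.2, -0.2]
gripper_width: 91.3
gripper_force: 0.0
```

Run:
```python
from h import *
f=grab("wrist","wA"); print(env.state()["ee_pos"],f["eye"],f["attitude"])
for k,z in dict(yellow=10,green=26,red=4).items():
    for c in blobs(f,k)[:5]: q=cen(c); print(k,int(cv2.contourArea(c)),q.round(),rect(f,c,z))
```

```text
[490.5113234  228.81529618 187.03322898] [490.34605546 305.8338382  385.09484317] [-1.58018577e+01  3.86523571e-03 -1.01285826e-01]
yellow 24657 [286. 106.] [493.2 307.  173.5 150.2 -71.7]
yellow 805 [ 80. 315.] [252.1  78.1  86.1  35.3  75.1]
yellow 232 [494. 316.] [737.5  76.7  80.4  18.  -78.7]
green 1663 [259. 276.] [460.2 126.7  65.8  54.9  16.9]
```

View pics/wA.png

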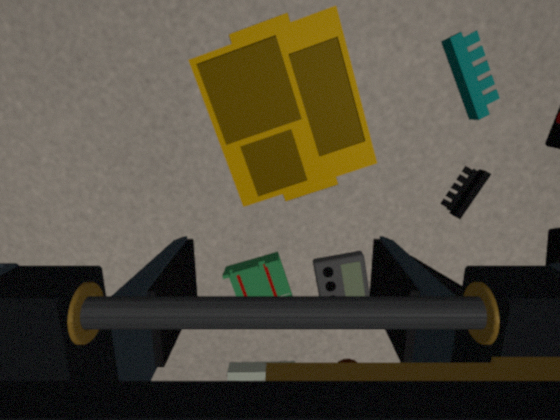

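Request:
send_rows:
  targets: "-0.205 0.03 0 0 0 0 100;-0.42 0.06 0 0 0 0 100;-0.42 0.06 0 0 0 0 100;-0.42 0.06 0 0 0 0 100;-0.42 0.06 0 0 0 0 100;-0.42 0.06 0 0 0 0 100;-0.42 0.06 0 0 0 0 100;-0.42 0.06 0 0 0 0 100;-0.42 0.06 0 0 0 0 100;-0.42 0.06 0 0 0 0 100;-0.42 0.06 0 0 0 0 100;-0.42 0.06 0 0 0 0 100"

```text
time_s: 2.18
ee_pos: [549.6, -193.9, 186.6]
ee_rot: [-180.0, 0.0, 89.6]
force: [0.1, 0.5, 0.4]
gripper_width: 91.7
gripper_force: 0.0
```

The wrist view shows the yellow tray at (286,106): big pocket top-left (248,90), small pocket (273,162), long pocket (328,98). So its yaw is about +18.3°, and the measured size of 173.5x150.2 matches 174x150.

Run:
```python
from h import *
f=grab("wrist","wB"); print(env.state()["ee_pos"],f["eye"],f["attitude"])
for k,z in dict(blue=60,orange=30,green=30,red=60).items():
    for c in blobs(f,k)[:5]: q=cen(c); print(k,int(cv2.contourArea(c)),q.round(),cast(f,q,z)[0].round(1),rect(f,c,z))
```

```text
[ 549.35889943 -191.60011162  186.64744108] [ 549.97151537 -117.07605624  384.672795  ] [-15.78769499   0.02757476  -0.38912306]
blue 9151 [249. 254.] [ 515.9 -248.7] [ 505.7 -257.7  129.   104.8   13.1]
blue 1479 [241. 338.] [ 504.4 -342.6] [ 5.164e+02 -3.456e+02  1.179e+02  2.670e+01 -4.000e-01]
blue 879 [290. 123.] [ 556.  -124.3] [ 556.  -124.3   30.    30.    -0.8]
orange 816 [400.  98.] [ 660.5 -103. ] [ 675.2 -105.6   65.8   49.1   13.5]
orange 68 [432.  88.] [690.4 -94.1] [690.2 -94.1   9.5   9.5 -32.9]
orange 65 [418. 109.] [ 679.3 -112.9] [ 679.  -112.9   10.2    9.1  -35.9]
orange 62 [434. 105.] [ 694.  -109.3] [ 694.  -109.5   10.4    8.1   64. ]
green 1251 [199. 109.] [ 469.9 -111.7] [ 464.2 -114.3   68.5   49.2   16.7]
```

View pics/wB.png

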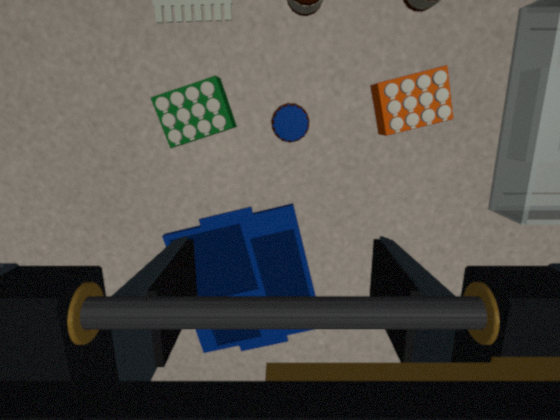

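Request:
send_rows:
  targets: "-0.2 -0.05 0 0 0 0 100;-0.2 -0.05 0 0 0 0 100;-0.2 -0.05 0 0 0 0 100;-0.2 -0.05 0 0 0 0 100;-0.2 -0.05 0 0 0 0 100;-0.2 -0.05 0 0 0 0 100;-0.2 -0.05 0 0 0 0 100;-0.2 -0.05 0 0 0 0 100"

```text
time_s: 2.9
ee_pos: [500.2, -388.2, 187.0]
ee_rot: [-180.0, -0.1, 90.0]
force: [-0.6, 0.5, 0.1]
gripper_width: 91.1
gripper_force: 0.0
```

Run:
```python
from h import *
f=grab("wrist","wC"); print(env.state()["ee_pos"],f["eye"],f["attitude"])
for k,z in dict(blue=10).items():
    for c in blobs(f,k)[:5]: q=cen(c); print(k,int(cv2.contourArea(c)),q.round(),cast(f,q,z)[0].round(1),rect(f,c,z))
```

```text
[ 500.46119986 -387.87554161  187.14103527] [ 500.01956078 -311.72947009  385.25642003] [-1.56844858e+01  1.39312477e-02  8.21888441e-03]
blue 24369 [288. 101.] [ 504.8 -298.1] [ 505.  -304.7  172.3  148.6  -76.7]
```

View pics/wC.png

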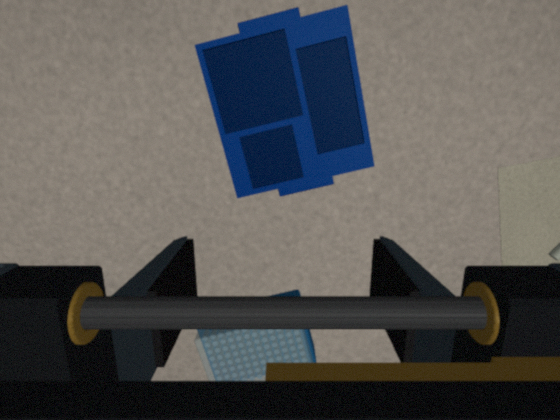

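Wrist B shows the orange rack at (413,101), the blue cap at (290,123) with a 30 mm disc as it should be, and the green rack at (195,112), which stays. Wrist C shows the blue tray at (288,101), long axis -76.7, so its yaw is +13.3 with the same layout. Next are the gel tray and comb from close by.

Request:
send_rows:
  targets: "0.43 -0.03 0 0 0 0 100;0.43 -0.03 0 0 0 0 100;0.43 -0.03 0 0 0 0 100;0.43 -0.03 0 0 0 0 100;0.43 -0.03 0 0 0 0 100;0.43 -0.03 0 0 0 0 100;0.43 -0.03 0 0 0 0 100;0.43 -0.03 0 0 0 0 100;0.43 -0.03 0 0 0 0 100;0.43 -0.03 0 0 0 0 100;0.43 -0.03 0 0 0 0 100;0.43 -0.03 0 0 0 0 100"

```text
time_s: 3.95
ee_pos: [468.6, 44.8, 187.5]
ee_rot: [180.0, -0.1, 90.4]
force: [0.3, -0.2, 0.5]
gripper_width: 91.0
gripper_force: 0.0
```

Run:
```python
from h import *
f=grab("wrist","wD"); print(env.state()["ee_pos"],f["eye"],f["attitude"])
for k,z in dict(green=26,red=4).items():
    for c in blobs(f,k)[:5]: q=cen(c); print(k,int(cv2.contourArea(c)),q.round(),cast(f,q,z)[0].round(1),rect(f,c,z))
im=f["image"]; x0,y0=170,40; cv2.imwrite("pics/wDc.png",cv2.resize(im[y0:y0+200,x0:x0+260],None,fx=3,fy=3,interpolation=cv2.INTER_CUBIC))
for z,r in((20,((0,0,140),(180,60,255))),):
    for c in blobs(f,"",60,r)[:6]: print("w",int(cv2.contourArea(c)),cen(c).round(),rect(f,c,z))
```

```text
[469.01162411  42.8063692  187.40317179] [467.79360399 121.30889599 385.70217403] [-1.56849774e+01 -8.84330101e-03  4.03573840e-01]
green 3655 [277. 120.] [462.3 116.8] [462.  115.8  62.5  58.8  16.9]
red 841 [499. 250.] [717.1 -26.3] [716.6 -26.7  44.5  36.2 -37.9]
red 70 [289. 116.] [474.3 120. ] [474.4 119.6  44.7   2.7 -72.9]
red 64 [258. 127.] [441.8 109.4] [441.8 109.7  44.6   2.6 -73.1]
```

View pics/wDc.png

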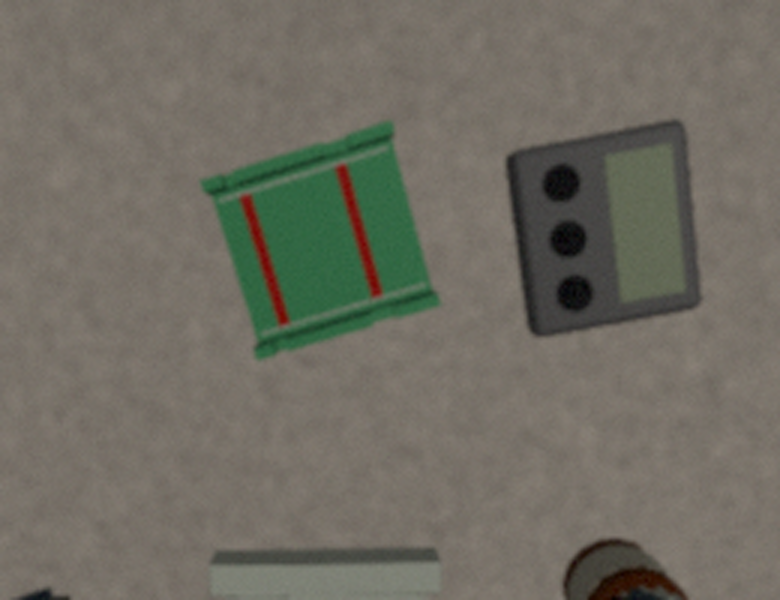

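The gel tray walls lie along its top and bottom edges in this view, so its x axis is at +17° and the grip goes across at -73°, with the centre at (462,116). The gray timer next to it is not ours. I'll reach for it with tool yaw 17.

Request:
send_rows:
  targets: "0.076 -0.008 0.087 0 0 73 100;0.076 -0.008 0.087 0 0 73 100;0.076 -0.008 0.087 0 0 73 100;0.076 -0.008 0.087 0 0 73 100;0.076 -0.008 0.087 0 0 73 100;0.076 -0.008 0.087 0 0 73 100;0.076 -0.008 0.087 0 0 73 100;0.076 -0.008 0.087 0 0 73 100;0.076 -0.008 0.087 0 0 73 100;0.076 -0.008 0.087 0 0 73 100;0.076 -0.008 0.087 0 0 73 100;0.076 -0.008 0.087 0 0 73 100"

```text
time_s: 5.0
ee_pos: [461.9, 115.5, 100.2]
ee_rot: [180.0, -0.0, 17.1]
force: [-0.1, 0.9, 0.5]
gripper_width: 91.0
gripper_force: 0.0
```

Request:
send_rows:
  targets: "0 0 0.04 0 0 0 100;0 0 0.07 0 0 0 100;0 0 0.085 0 0 0 100;0 0 0.0905 0 0 0 100;0 0 0.0905 0 0 0 100;0 0 0.0905 0 0 0 50;0 0 0.0905 0 0 0 50;0 0 0.0905 0 0 0 50;0 0 0.0905 0 0 0 50;0 0 0.0905 0 0 0 50;0 0 0.0905 0 0 0 50;0 0 0.0905 0 0 0 50"
  grip_force: 12

```text
time_s: 6.0
ee_pos: [462.1, 116.0, 9.8]
ee_rot: [180.0, -0.0, 17.0]
force: [0.1, -0.1, -0.1]
gripper_width: 47.4
gripper_force: 0.0
```

The width of 47 mm is under the 60 mm wall, with no grip force, so I need to look.

Run:
```python
from h import *
print(env.state()["gripper_width"],env.state()["gripper_force"])
a=grab("scene")["image"]; b=grab("side")["image"]; w=grab("wrist")["image"]
r=lambda i,x,y:cv2.resize(i[y:y+110,x:x+130],(390,330),interpolation=cv2.INTER_CUBIC)
o=np.hstack([r(a,290,180),r(b,170,140)]); cv2.imwrite("pics/chk1.png",o)
```

```text
47.42180802323852 0.0
```

View pics/chk1.png

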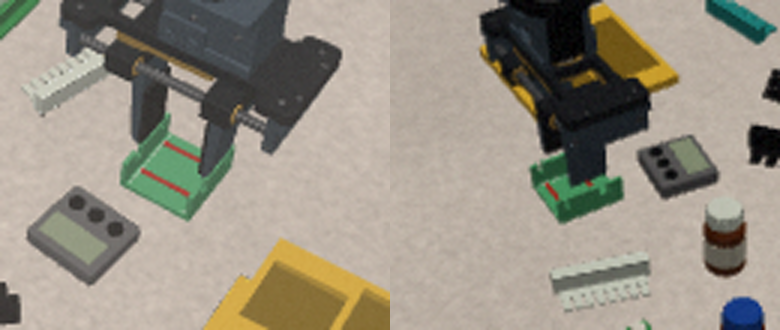

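```bash
cat >> h.py <<'E'
def proj(f,P):
    P=np.atleast_2d(P).astype(float); fl=f["image"].shape[0]/2/np.tan(np.radians(f["fovy"]/2))
    c=Ro.from_euler("xyz",f["attitude"],degrees=True).inv().apply(P-f["eye"])
    return np.c_[f["cx"]+fl*c[:,0]/-c[:,2], f["cy"]-fl*c[:,1]/-c[:,2]]
E
python3 - <<'E'
from h import *
t=np.radians(17); ex=np.array([np.cos(t),np.sin(t)]); ey=np.array([-ex[1],ex[0]]); c0=np.array([462,116.])
o=[]
for n,x,y in(("scene",310,200),("side",190,170)):
    f=grab(n); im=cv2.resize(f["image"],None,fx=5,fy=5,interpolation=cv2.INTER_CUBIC)
    for pts,col in(([(a,b,z) for a in(-32,32) for b in(-30,30) for z in(0,26)],(255,0,255)),([(a,b,10) for a in(-16,16) for b in(-23.7,23.7)],(0,255,255))):
        P=[np.r_[c0+a*ex+b*ey,z] for a,b,z in pts]
        for q in proj(f,P): cv2.circle(im,tuple(int(v*5+2) for v in q),4,col,-1)
    o.append(im[y*5:y*5+400,x*5:x*5+400])
cv2.imwrite("pics/chk2.png",np.hstack(o))
E
```

```text
(no output)
```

View pics/chk2.png

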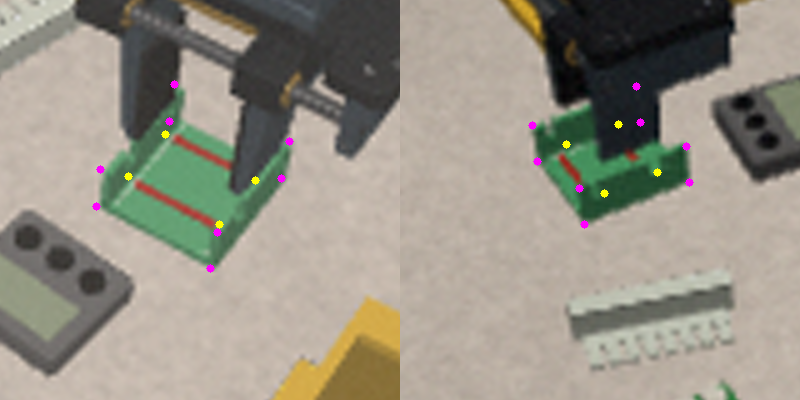

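Run:
```python
from h import *
for n in("scene","side"):
    f=grab(n)
    for z in(187,205): print(n,z,[proj(f,(575+a,b,z))[0].round(0).tolist() for a in(-59,-45,45,59) for b in(-16,16)])
t=np.radians(17); ex=np.array([np.cos(t),np.sin(t)]); ey=np.array([-ex[1],ex[0]]); c0=np.array([462,116.])
f=grab("scene")
for z in (10,20,30): print(z,[(proj(f,np.r_[c0+a*ex+b*ey,z])[0]*5+2-[1550,1000]).round().tolist() for b in(-37,-23.7,23.7,37) for a in(-16,16)])
print(env.state())
```

```text
scene 187 [[294.0, 154.0], [304.0, 162.0], [289.0, 157.0], [298.0, 165.0], [253.0, 175.0], [262.0, 183.0], [247.0, 177.0], [256.0, 186.0]]
scene 205 [[294.0, 147.0], [304.0, 155.0], [289.0, 150.0], [298.0, 158.0], [252.0, 168.0], [261.0, 176.0], [246.0, 171.0], [255.0, 179.0]]
side 187 [[258.0, 176.0], [255.0, 168.0], [264.0, 175.0], [261.0, 167.0], [302.0, 169.0], [298.0, 161.0], [308.0, 168.0], [304.0, 160.0]]
side 205 [[258.0, 169.0], [255.0, 161.0], [264.0, 169.0], [261.0, 160.0], [303.0, 162.0], [299.0, 155.0], [308.0, 162.0], [304.0, 154.0]]
10 [[141.0, 121.0], [104.0, 164.0], [165.0, 134.0], [129.0, 177.0], [255.0, 180.0], [219.0, 225.0], [281.0, 194.0], [245.0, 239.0]]
20 [[143.0, 107.0], [105.0, 150.0], [167.0, 120.0], [130.0, 163.0], [258.0, 166.0], [222.0, 211.0], [284.0, 179.0], [248.0, 225.0]]
30 [[144.0, 93.0], [107.0, 135.0], [169.0, 105.0], [132.0, 148.0], [260.0, 152.0], [224.0, 197.0], [287.0, 165.0], [251.0, 210.0]]
{'time_s': 6.4, 'qpos': array([ 1.27109059e+01,  2.07458805e+01,  1.16142606e+02, -2.82865968e-03,
        4.31115570e+01,  8.57126626e+01]), 'qvel': array([-0.05413868, -0.0127214 ,  0.00848387,  0.0805333 ,  0.09599094,
        0.01337642]), 'effort': array([ 1.91087049e-03, -3.63353741e+01, -1.60172492e+01,  2.86522036e-02,
       -7.38057587e-02, -1.07017074e-04]), 'ee_pos': array([462.02055637, 115.98961643,   9.52348736]), 'ee_rot': array([1.79998075e+02, 1.87833586e-04, 1.70003082e+01]), 'force': array([ 0.2948986 , -0.84192146,  1.14831282]), 'torque': array([0.05659158, 0.0961526 , 0.00087956]), 'gripper_force': 0.0, 'gripper_width': 45.538588947088726}
```

The predicted tray pose (magenta) fits exactly, but the visible finger tips in the start pictures and here end near z≈28 while the TCP reads 9.5. So the real fingers seem to end some 18–20 mm above the stated TCP and closed over the walls. I'll open, go lower and feel.

Request:
send_rows:
  targets: "0 0 0 0 0 0 100;0 0 0 0 0 0 100;0 0 0 0 0 0 100;0 0 0 0 0 0 100;0 0 0 0 0 0 100;0 0 0 0 0 0 100;0 0 0.002 0 0 0 100;0 0 0.004 0 0 0 100;0 0 0.006 0 0 0 100;0 0 0.006 0 0 0 100"

```text
time_s: 7.23
ee_pos: [461.6, 115.9, 3.1]
ee_rot: [-180.0, 0.1, 17.0]
force: [-0.8, 0.6, -0.0]
gripper_width: 91.5
gripper_force: 0.0
```

Request:
send_rows:
  targets: "0 0 0.001 0 0 0 100;0 0 0.002 0 0 0 100;0 0 0.003 0 0 0 100;0 0 0.004 0 0 0 100;0 0 0.004 0 0 0 100"

```text
time_s: 7.65
ee_pos: [461.9, 116.0, -0.6]
ee_rot: [-180.0, 0.0, 17.0]
force: [-0.0, -0.7, 0.7]
gripper_width: 91.1
gripper_force: 0.0
```

There is no contact at z=-0.6, so the real finger end is higher. I'll keep going down in small steps.

Request:
send_rows:
  targets: "0 0 0.001 0 0 0 100;0 0 0.002 0 0 0 100;0 0 0.003 0 0 0 100;0 0 0.003 0 0 0 100"

```text
time_s: 7.98
ee_pos: [461.9, 116.0, -3.6]
ee_rot: [180.0, 0.0, 17.0]
force: [-0.6, -0.4, 0.2]
gripper_width: 91.5
gripper_force: 0.0
```

Request:
send_rows:
  targets: "0 0 0.001 0 0 0 100;0 0 0.002 0 0 0 100;0 0 0.003 0 0 0 100;0 0 0.003 0 0 0 100"

```text
time_s: 8.32
ee_pos: [461.9, 116.0, -6.6]
ee_rot: [-180.0, 0.0, 17.0]
force: [0.1, 0.7, 0.9]
gripper_width: 91.1
gripper_force: 0.0
```

Request:
send_rows:
  targets: "0 0 0.001 0 0 0 100;0 0 0.002 0 0 0 100;0 0 0.002 0 0 0 100"

```text
time_s: 8.57
ee_pos: [461.9, 116.0, -8.6]
ee_rot: [180.0, 0.0, 17.0]
force: [-0.2, -0.3, -0.6]
gripper_width: 91.3
gripper_force: 0.0
```

Request:
send_rows:
  targets: "0 0 0.001 0 0 0 100;0 0 0.002 0 0 0 100;0 0 0.002 0 0 0 100"

```text
time_s: 8.82
ee_pos: [461.9, 116.0, -10.6]
ee_rot: [180.0, 0.0, 17.0]
force: [0.6, -0.3, 0.1]
gripper_width: 91.4
gripper_force: 0.0
```

Request:
send_rows:
  targets: "0 0 0.001 0 0 0 100;0 0 0.002 0 0 0 100;0 0 0.003 0 0 0 100;0 0 0.004 0 0 0 100;0 0 0.004 0 0 0 100"

```text
time_s: 9.23
ee_pos: [461.9, 116.0, -14.7]
ee_rot: [-180.0, 0.0, 17.0]
force: [0.8, 0.7, -0.3]
gripper_width: 91.3
gripper_force: 0.0
```

Request:
send_rows:
  targets: "0 0 0.001 0 0 0 100;0 0 0.0015 0 0 0 100;0 0 0.002 0 0 0 100;0 0 0.002 0 0 0 100"

```text
time_s: 9.57
ee_pos: [462.0, 116.0, -16.5]
ee_rot: [180.0, 0.0, 17.0]
force: [-0.1, 0.5, -0.7]
gripper_width: 91.4
gripper_force: 0.0
```

Request:
send_rows:
  targets: "0 0 0.001 0 0 0 100;0 0 0.001 0 0 0 100"

```text
time_s: 9.73
ee_pos: [462.0, 116.0, -17.5]
ee_rot: [180.0, 0.0, 17.0]
force: [0.3, 0.5, 0.6]
gripper_width: 91.4
gripper_force: 0.0
```

Request:
send_rows:
  targets: "0 0 0.001 0 0 0 100;0 0 0.001 0 0 0 100"

```text
time_s: 9.9
ee_pos: [461.9, 116.0, -18.6]
ee_rot: [180.0, 0.0, 17.0]
force: [0.6, 0.0, -0.7]
gripper_width: 91.0
gripper_force: 0.0
```

Request:
send_rows:
  targets: "0 0 0.001 0 0 0 100;0 0 0.001 0 0 0 100"

```text
time_s: 10.07
ee_pos: [461.9, 116.0, -19.6]
ee_rot: [180.0, 0.0, 17.0]
force: [0.2, -0.1, 0.2]
gripper_width: 91.2
gripper_force: 0.0
```

Request:
send_rows:
  targets: "0 0 0.001 0 0 0 100;0 0 0.001 0 0 0 100"

```text
time_s: 10.23
ee_pos: [461.9, 116.0, -20.6]
ee_rot: [180.0, 0.0, 17.0]
force: [-0.3, 0.3, 0.7]
gripper_width: 91.1
gripper_force: 0.0
```

Run:
```python
from h import *
o=[]
for n,x,y in(("scene",310,195),("side",190,165)):
    im=grab(n)["image"]; o.append(cv2.resize(im[y:y+80,x:x+80],(400,400),interpolation=cv2.INTER_CUBIC))
cv2.imwrite("pics/chk3.png",np.hstack(o)); print(env.state()["force"],env.state()["ee_pos"])
```

```text
[-0.46732328 -0.43616001  0.84708654] [462.03311373 115.98369367 -20.46591228]
```

View pics/chk3.png

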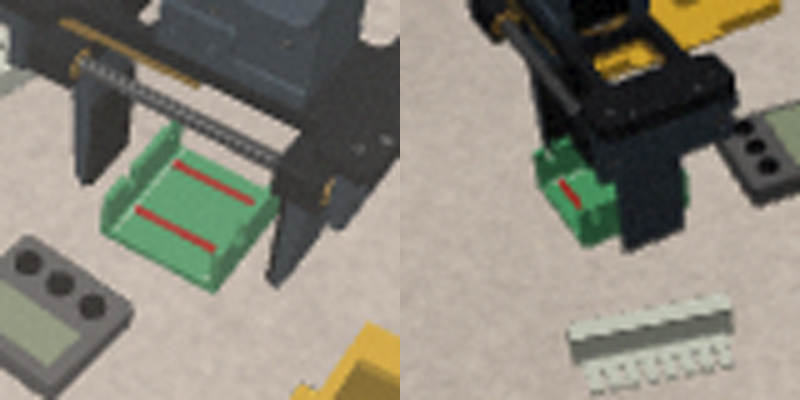

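The fingers straddle the tray cleanly. I'll get the tip height from the visible tip corners: side (235,215) and (246.6,212.6), scene (364,252).

Run:
```python
from h import *
t=np.radians(17); ex=np.array([np.cos(t),np.sin(t)]); ey=np.array([-ex[1],ex[0]]); c0=np.array([462,116.])
fs=grab("side"); fc=grab("scene")
for f,px in((fs,[235,215]),(fs,[246.6,212.6]),(fc,[364,251.6]),(fc,[327,232])):
    for z in(0,5,10):
        d=cast(f,px,z)[0]-c0; print(px,z,"tool-x %.1f close %.1f"%(d@ex,d@ey))
```

```text
[235, 215] 0 tool-x -13.4 close -44.0
[235, 215] 5 tool-x -15.4 close -49.0
[235, 215] 10 tool-x -17.4 close -53.9
[246.6, 212.6] 0 tool-x 17.7 close -51.9
[246.6, 212.6] 5 tool-x 15.5 close -56.8
[246.6, 212.6] 10 tool-x 13.3 close -61.8
[364, 251.6] 0 tool-x 12.0 close 49.6
[364, 251.6] 5 tool-x 15.7 close 51.0
[364, 251.6] 10 tool-x 19.4 close 52.4
[327, 232] 0 tool-x 12.2 close -47.9
[327, 232] 5 tool-x 15.9 close -45.9
[327, 232] 10 tool-x 19.6 close -43.9
```

All four corners agree on tip z≈5 (tool-x ±16), so the real tip is about TCP + 25.5 mm. I'll raise 4.5 mm (tip ≈ 9.5–10) and grip.

Request:
send_rows:
  targets: "0 0 -0.0045 0 0 0 100;0 0 -0.0045 0 0 0 100;0 0 -0.0045 0 0 0 50;0 0 -0.0045 0 0 0 50;0 0 -0.0045 0 0 0 50;0 0 -0.0045 0 0 0 50;0 0 -0.0045 0 0 0 50;0 0 -0.0045 0 0 0 50;0 0 -0.0045 0 0 0 50"
  grip_force: 12

```text
time_s: 11.18
ee_pos: [462.0, 116.0, -16.0]
ee_rot: [180.0, 0.0, 17.0]
force: [-0.2, 0.2, 0.0]
gripper_width: 60.0
gripper_force: 12.0
```

Request:
send_rows:
  targets: "0 0 -0.02 0 0 0 50;0 0 -0.05 0 0 0 50;0 0 -0.08 0 0 0 50;0 0 -0.1 0 0 0 50;0 0 -0.1 0 0 0 50"

```text
time_s: 11.6
ee_pos: [465.2, 116.7, 88.1]
ee_rot: [180.0, -0.5, 17.0]
force: [0.8, 0.6, -0.5]
gripper_width: 59.6
gripper_force: 12.0
```

Request:
send_rows:
  targets: "-0.009 0.032 0 0 0 1 50;-0.018 0.064 0 0 0 2 50;-0.027 0.096 0 0 0 3.7 50;-0.036 0.128 0 0 0 3.7 50;-0.045 0.160 0 0 0 3.7 50;-0.054 0.192 0 0 0 3.7 50;-0.063 0.224 0 0 0 3.7 50;-0.072 0.256 0 0 0 3.7 50;-0.081 0.288 0 0 0 3.7 50;-0.09 0.32 0 0 0 3.7 50;-0.099 0.352 0 0 0 3.7 50;-0.1079 0.3822 0 0 0 3.7 50"

```text
time_s: 12.6
ee_pos: [469.7, -282.5, 82.7]
ee_rot: [-179.9, 0.1, 13.3]
force: [1.4, 0.1, -1.0]
gripper_width: 60.0
gripper_force: 12.0
```

Request:
send_rows:
  targets: "0 0 0 0 0 0 50;0 0 0.03 0 0 0 50;0 0 0.06 0 0 0 50;0 0 0.075 0 0 0 50;0 0 0.08 0 0 0 50;0 0 0.08 0 0 0 50"

```text
time_s: 13.1
ee_pos: [469.2, -279.7, 2.1]
ee_rot: [-179.8, 0.2, 13.3]
force: [0.2, -0.1, -0.5]
gripper_width: 60.2
gripper_force: 12.0
```

Request:
send_rows:
  targets: "0 0 0 0 0 0 50;0 0 0.006 0 0 0 50;0 0 0.012 0 0 0 50;0 0 0.0155 0 0 0 50;0 0 0.0165 0 0 0 50;0 0 0.017 0 0 0 50;0 0 0.017 0 0 0 50"

```text
time_s: 13.68
ee_pos: [470.6, -281.1, -12.8]
ee_rot: [180.0, -0.0, 13.3]
force: [-0.7, 0.7, -0.4]
gripper_width: 59.9
gripper_force: 12.0
```

Run:
```python
from h import *
s=env.state(); print(s["ee_pos"],s["force"],s["gripper_width"])
```

```text
[ 470.62531078 -281.07250002  -12.81596954] [-0.73099536  0.72604979 -0.38502489] 59.87421391353603
```

Request:
send_rows:
  targets: "0 0 0.0005 0 0 0 50;0 0 0.0005 0 0 0 50"

```text
time_s: 13.85
ee_pos: [470.9, -281.2, -13.0]
ee_rot: [180.0, -0.0, 13.3]
force: [-0.9, 1.0, 3.4]
gripper_width: 60.0
gripper_force: 12.0
```

Request:
send_rows:
  targets: "0 0 0 0 0 0 85;0 0 0 0 0 0 85;0 0 0 0 0 0 85;0 0 0 0 0 0 85;0 0 -0.03 0 0 0 85;0 0 -0.07 0 0 0 85;0 0 -0.11 0 0 0 90;0 0 -0.15 0 0 0 100;0 0 -0.19 0 0 0 100;0 0 -0.2 0 0 0 100;0 0 -0.2 0 0 0 100"

```text
time_s: 14.77
ee_pos: [472.6, -282.3, 190.5]
ee_rot: [179.6, -0.4, 13.3]
force: [-0.6, -0.1, -0.1]
gripper_width: 91.6
gripper_force: 0.0
```

Contact is 3.4 N, so the gel tray sat on the floor and is released. Next is the comb.

Request:
send_rows:
  targets: "0.0846 -0.1866 0 0 0 -76.7 100;0.0846 -0.1866 0 0 0 -76.7 100;0.0846 -0.1866 0 0 0 -76.7 100;0.0846 -0.1866 0 0 0 -76.7 100;0.0846 -0.1866 0 0 0 -76.7 100;0.0846 -0.1866 0 0 0 -76.7 100;0.0846 -0.1866 0 0 0 -76.7 100;0.0846 -0.1866 0 0 0 -76.7 100;0.0846 -0.1866 0 0 0 -76.7 100;0.0846 -0.1866 0 0 0 -76.7 100;0.0846 -0.1866 0 0 0 -76.7 100;0.0846 -0.1866 0 0 0 -76.7 100"

```text
time_s: 15.77
ee_pos: [508.7, -79.7, 184.2]
ee_rot: [-179.8, -0.0, 90.1]
force: [0.0, 0.8, -0.6]
gripper_width: 91.0
gripper_force: 0.0
```

Run:
```python
from h import *
f=grab("wrist","wE"); print(env.state()["ee_pos"],env.state()["ee_rot"],f["eye"],f["attitude"])
o=f["image"]
hs=cv2.cvtColor(o,cv2.COLOR_BGR2HSV)
g=cv2.cvtColor(o,cv2.COLOR_BGR2GRAY); q=proj(f,(479,2,20))[0].astype(int); print(q)
for v in(130,145,160):
    for c in blobs(f,"",40,((0,0,v),(180,70,255)))[:4]: print(v,int(cv2.contourArea(c)),cen(c).round(),rect(f,c,20),rect(f,c,3))
print(g[60:150:3,q[0]])
fs=grab("side")["image"]; fc=grab("scene")["image"]
cv2.imwrite("pics/wEc.png",np.vstack([np.hstack([cv2.resize(fs[265:375,225:345],(360,330)),cv2.resize(fc[110:190,180:290],(440,330))]),cv2.resize(o[20:160,150:450],(800,270))[:, :]]))
```

```text
[508.84476529 -79.78642976 184.4913801 ] [-1.79784702e+02 -3.76832492e-02  8.98909429e+01] [509.2477497   -3.09321732 382.35346953] [-15.73134247   0.25934341   0.0542663 ]
[253 109]
130 762 [357. 120.] [580.9  -8.2  30.5  30.4 -87.4] [584.2  -8.4  32.   31.8 -87.4]
130 597 [243. 112.] [463.4  -1.2  80.7   9.6   1.2] [461.3  -1.1  84.5  10.1   1.2]
130 440 [247. 127.] [468.4 -17.8  65.2  19.    1.5] [466.4 -18.5  68.2  19.9   1.5]
130 80 [440. 207.] [672.6 -96.8  12.2  10.7 -42.7] [ 680.2 -101.2   12.8   11.2  -42.7]
[113 114 120 115 114 112 110 116 112 111 115 115 110 114 118 109 132 131
 128 130 128 129 126 130 126 124 130 123 125 113]
```

View pics/wEc.png

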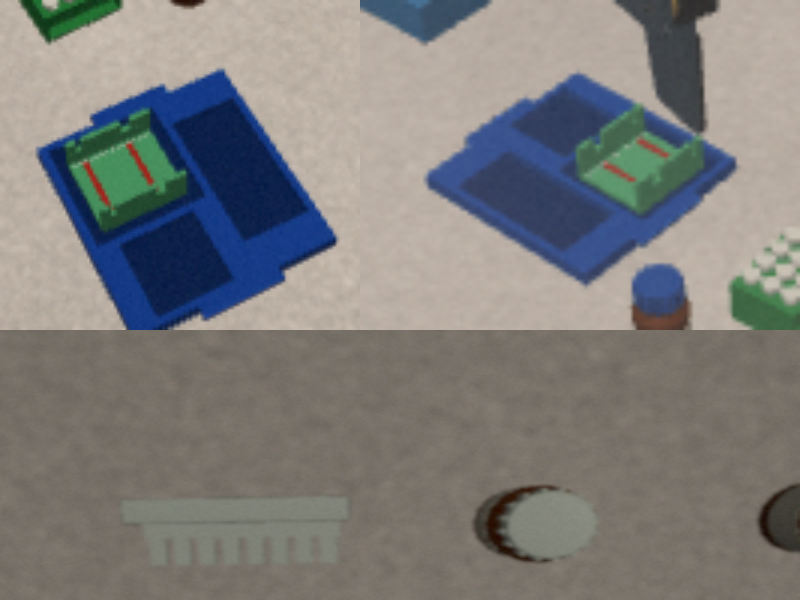

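The gel tray sits square on its pocket floor. The comb bridge is at wrist (243,112), which gives (463.4,-1.2) at angle 1.2° with teeth towards -y. I'll grip with tool yaw 181.2.

Request:
send_rows:
  targets: "0.0788 -0.0466 0.08 0 0 -91.2 100;0.0788 -0.0466 0.08 0 0 -91.2 100;0.0788 -0.0466 0.08 0 0 -91.2 80;0.0788 -0.0466 0.08 0 0 -91.2 60;0.0788 -0.0466 0.08 0 0 -91.2 60;0.0788 -0.0466 0.1265 0 0 -91.2 60;0.0788 -0.0466 0.1265 0 0 -91.2 60;0.0788 -0.0466 0.1265 0 0 -91.2 60;0.0788 -0.0466 0.1265 0 0 -91.2 60;0.0788 -0.0466 0.1265 0 0 -91.2 60;0.0788 -0.0466 0.1265 0 0 -91.2 60;0.0788 -0.0466 0.1265 0 0 -91.2 60"

```text
time_s: 16.92
ee_pos: [463.1, -1.2, 59.6]
ee_rot: [-180.0, -0.0, 176.2]
force: [-0.3, -0.2, 1.2]
gripper_width: 54.9
gripper_force: 0.0
```

Request:
send_rows:
  targets: "0 0 0 0 0 -7.2 60;0 0 0 0 0 -7.2 60;0 0 0 0 0 -7.2 60"

```text
time_s: 17.17
ee_pos: [463.2, -1.2, 59.8]
ee_rot: [180.0, -0.0, -177.1]
force: [-0.3, -0.3, -0.0]
gripper_width: 54.8
gripper_force: 0.0
```

Request:
send_rows:
  targets: "0 0 0.03 0 0 1.9 60;0 0 0.06 0 0 1.9 60;0 0 0.073 0 0 1.9 60;0 0 0.076 0 0 1.9 60;0 0 0.076 0 0 1.9 60;0 0 0.076 0 0 1.9 5;0 0 0.076 0 0 1.9 5;0 0 0.076 0 0 1.9 5;0 0 0.076 0 0 1.9 5;0 0 0.076 0 0 1.9 5;0 0 0.076 0 0 1.9 5;0 0 0.076 0 0 1.9 5"
  grip_force: 15

```text
time_s: 18.17
ee_pos: [463.5, -1.2, -15.7]
ee_rot: [-180.0, 0.0, -178.8]
force: [-0.6, 0.7, 1.9]
gripper_width: 11.6
gripper_force: 15.0
```

Request:
send_rows:
  targets: "0 0 -0.02 0 0 0 5;0 0 -0.05 0 0 0 5;0 0 -0.08 0 0 0 5;0 0 -0.1 0 0 0 5;0 0 -0.1 0 0 0 5"

```text
time_s: 18.58
ee_pos: [466.6, -1.3, 88.1]
ee_rot: [-180.0, 0.5, -178.8]
force: [1.1, 0.3, 0.2]
gripper_width: 11.4
gripper_force: 15.0
```

Request:
send_rows:
  targets: "-0.01 -0.027 0 0 0 7 5;-0.018 -0.053 0 0 0 14 5;-0.025 -0.08 0 0 0 21 5;-0.032 -0.107 0 0 0 28 5;-0.04 -0.134 0 0 0 35 5;-0.049 -0.161 0 0 0 42 5;-0.057 -0.188 0 0 0 49 5;-0.065 -0.215 0 0 0 56 5;-0.073 -0.242 0 0 0 63 5;-0.081 -0.268 0 0 0 70 5;-0.089 -0.2928 0 0 0 77 5;-0.089 -0.2928 0 0 0 77.9 5"

```text
time_s: 19.58
ee_pos: [559.8, -296.4, 82.4]
ee_rot: [180.0, 0.1, 103.0]
force: [0.5, 0.5, 0.2]
gripper_width: 11.9
gripper_force: 15.0
```

Request:
send_rows:
  targets: "0 0 0.03 0 0 0 5;0 0 0.06 0 0 0 5;0 0 0.075 0 0 0 5;0 0 0.08 0 0 0 5;0 0 0.08 0 0 0 5"

```text
time_s: 20.0
ee_pos: [557.2, -290.8, 1.7]
ee_rot: [-179.8, -0.2, 103.4]
force: [-0.8, 0.5, -0.2]
gripper_width: 11.8
gripper_force: 15.0
```

Run:
```python
from h import *
s=env.state(); print(s["ee_pos"],s["ee_rot"],s["force"],s["gripper_width"])
a=grab("scene")["image"]; b=grab("side")["image"]
cv2.imwrite("pics/chk4.png",np.hstack([cv2.resize(a[110:190,180:290],(440,320)),cv2.resize(b[265:375,225:345],(350,320))]))
```

```text
[ 557.15581901 -290.82667047    1.741181  ] [-179.80297686   -0.18793423  103.37622404] [-0.79199315  0.45731567 -0.24066449] 11.846230975407199
```

View pics/chk4.png

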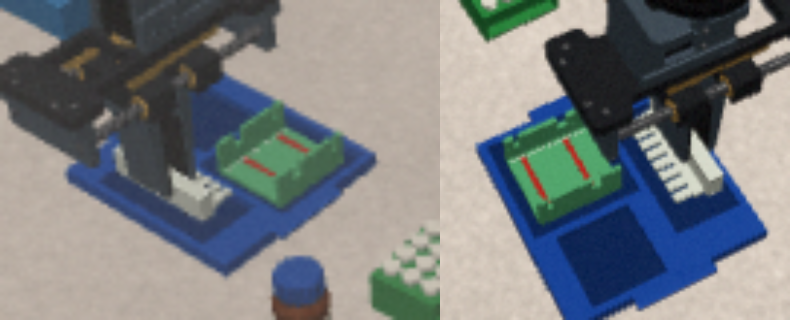

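The comb is held level over the long pocket, teeth towards the gel tray. I'll lower it.

Request:
send_rows:
  targets: "0 0 0 0 0 0 5;0 0 0.006 0 0 0 5;0 0 0.012 0 0 0 5;0 0 0.0155 0 0 0 5;0 0 0.0165 0 0 0 5;0 0 0.017 0 0 0 5;0 0 0.017 0 0 0 5"

```text
time_s: 20.68
ee_pos: [558.5, -291.8, -12.7]
ee_rot: [-180.0, -0.0, 103.3]
force: [-1.7, 0.5, 2.3]
gripper_width: 11.4
gripper_force: 15.0
```

Request:
send_rows:
  targets: "0 0 0.0005 0 0 0 5;0 0 0.0005 0 0 0 5;0 0 0.0005 0 0 0 5"

```text
time_s: 20.93
ee_pos: [558.5, -291.8, -12.7]
ee_rot: [-180.0, -0.0, 103.3]
force: [-2.5, 0.9, 6.1]
gripper_width: 11.7
gripper_force: 15.0
```

Request:
send_rows:
  targets: "0 0 0 0 0 0 40;0 0 0 0 0 0 40;0 0 0 0 0 0 40;0 0 0 0 0 0 40;0 0 -0.02 0 0 0 40;0 0 -0.06 0 0 0 40;0 0 -0.1 0 0 0 40;0 0 -0.14 0 0 0 60;0 0 -0.18 0 0 0 65;0 0 -0.2 0 0 0 65;0 0 -0.2 0 0 0 65"

```text
time_s: 21.85
ee_pos: [561.6, -293.6, 192.9]
ee_rot: [179.5, 0.5, 103.3]
force: [0.6, -0.2, 0.1]
gripper_width: 58.5
gripper_force: 0.0
```

Request:
send_rows:
  targets: "0.2508 0.1846 0 0 0 90 65;0.2508 0.1846 0 0 0 90 65;0.2508 0.1846 0 0 0 90 65;0.2508 0.1846 0 0 0 90 65;0.2508 0.1846 0 0 0 90 65;0.2508 0.1846 0 0 0 90 65;0.2508 0.1846 0 0 0 90 65;0.2508 0.1846 0 0 0 90 65;0.2508 0.1846 0 0 0 90 65;0.2508 0.1846 0 0 0 90 65;0.2508 0.1846 0 0 0 90 65;0.2508 0.1846 0 0 0 90 65"

```text
time_s: 22.85
ee_pos: [679.9, -4.9, 184.5]
ee_rot: [-180.0, 0.2, 18.6]
force: [0.5, -0.4, -0.4]
gripper_width: 59.1
gripper_force: 0.0
```

Request:
send_rows:
  targets: "0 0 0.03 0 0 4.1 65;0 0 0.06 0 0 4.1 65;0 0 0.08 0 0 4.1 65;0 0 0.08 0 0 4.1 65"

```text
time_s: 23.18
ee_pos: [676.1, -5.3, 99.7]
ee_rot: [-179.8, 0.7, 14.9]
force: [-0.9, -0.1, -0.5]
gripper_width: 59.3
gripper_force: 0.0
```

Run:
```python
from h import *
print(env.state()["ee_pos"],env.state()["ee_rot"])
for n in("scene","side","wrist"):
    f=grab(n)
    for c in blobs(f,"red",30)[:3]: q=cen(c); print(n,int(cv2.contourArea(c)),q.round(),cast(f,q,60)[0].round(1))
    for c in blobs(f,"",60,((0,0,125),(180,70,255)))[:6] if n=="wrist" else []: print("w",int(cv2.contourArea(c)),cen(c).round(),rect(f,c,66))
```

```text
[676.10618933  -5.27128402  99.67711996] [-179.79952656    0.69454701   14.86186241]
scene 125 [236. 233.] [680.6  -4.2]
scene 99 [275. 411.] [824.7 339.8]
scene 64 [212. 331.] [836.8 163.7]
side 102 [322. 203.] [679.5  -7.2]
wrist 1477 [283. 224.] [681.   -4.9]
wrist 454 [163.  22.] [787.6  99.5]
w 111228 [243. 156.] [722.4   8.7 402.3 193.8 -75.2]
w 12280 [435.  71.] [811.1 -93.3 148.3  68.2 -89.9]
w 5227 [503.  44.] [ 831.7 -110.7   62.2   42.6  -89.7]
w 2333 [312. 346.] [592.8 -51.   62.7  27.9 -75.2]
w 1126 [237. 350.] [578.2   3.9  46.4  27.9 -75.2]
w 253 [36. 11.] [773.8 170.6  16.5  10.3  71.8]
```

Request:
send_rows:
  targets: "0 0 0.02 0 0 0 65;0 0 0.05 0 0 0 65;0 0 0.08 0 0 0 65;0 0 0.105 0 0 0 65;0 0 0.117 0 0 0 65;0 0 0.117 0 0 0 65;0 0 0.117 0 0 0 30;0 0 0.117 0 0 0 30;0 0 0.117 0 0 0 30;0 0 0.117 0 0 0 30;0 0 0.117 0 0 0 30;0 0 0.117 0 0 0 30"
  grip_force: 15

```text
time_s: 24.33
ee_pos: [681.8, -5.4, -8.4]
ee_rot: [179.9, -0.2, 14.9]
force: [-0.6, 0.4, 6.5]
gripper_width: 35.4
gripper_force: 15.0
```

Request:
send_rows:
  targets: "0 0 0 0 0 0 30;0 0 0 0 0 0 30"

```text
time_s: 24.5
ee_pos: [681.8, -5.4, -8.4]
ee_rot: [179.9, -0.2, 14.9]
force: [0.3, 0.9, 6.6]
gripper_width: 36.1
gripper_force: 15.0
```

The 6.6 N push-up suggests the cap touches the palm. I'll reopen, rise 7 mm and regrip higher.

Request:
send_rows:
  targets: "0 0 0 0 0 0 55;0 0 0 0 0 0 55;0 0 0 0 0 0 55;0 0 -0.003 0 0 0 55;0 0 -0.007 0 0 0 55;0 0 -0.007 0 0 0 55;0 0 -0.007 0 0 0 55"

```text
time_s: 25.08
ee_pos: [680.8, -5.4, -3.0]
ee_rot: [180.0, -0.0, 14.9]
force: [0.8, 0.0, 0.9]
gripper_width: 50.2
gripper_force: 0.0
```

Run:
```python
from h import *
s=env.state(); print(s["ee_pos"],s["ee_rot"],s["force"],s["gripper_width"])
for n in("scene","side"):
    f=grab(n)
    for c in blobs(f,"red",30)[:1]: q=cen(c); print(n,int(cv2.contourArea(c)),q.round(),cast(f,q,60)[0].round(1))
```

```text
[680.76264527  -5.35116153  -3.02062061] [ 1.79986758e+02 -4.67628726e-02  1.48600258e+01] [0.82229455 0.02156251 0.93697085] 50.24789186914188
scene 99 [275. 411.] [824.7 339.8]
```

Request:
send_rows:
  targets: "0 0 0 0 0 0 30;0 0 0 0 0 0 30;0 0 0 0 0 0 30;0 0 0 0 0 0 30;0 0 0 0 0 0 30;0 0 -0.02 0 0 0 30;0 0 -0.05 0 0 0 30;0 0 -0.08 0 0 0 30;0 0 -0.1 0 0 0 30;0 0 -0.1 0 0 0 30;0 0 -0.1 0 0 0 30"
  grip_force: 15

```text
time_s: 26.1
ee_pos: [681.1, -5.4, 97.8]
ee_rot: [180.0, -0.1, 14.9]
force: [0.4, -0.5, -1.4]
gripper_width: 35.4
gripper_force: 15.0
```

Request:
send_rows:
  targets: "-0.023 0.024 0 0 0 1.6 30;-0.046 0.048 0 0 0 1.6 30;-0.069 0.072 0 0 0 1.6 30;-0.092 0.096 0 0 0 1.6 30;-0.115 0.12 0 0 0 1.6 30;-0.138 0.144 0 0 0 1.6 30;-0.161 0.168 0 0 0 1.6 30;-0.184 0.191 0 0 0 1.6 30;-0.207 0.215 0 0 0 1.6 30;-0.23 0.239 0 0 0 1.6 30;-0.253 0.263 0 0 0 1.6 30;-0.276 0.2873 0 0 0 1.6 30"

```text
time_s: 27.1
ee_pos: [485.2, -354.2, 94.4]
ee_rot: [-179.8, 0.1, 13.3]
force: [0.6, 0.2, 0.2]
gripper_width: 35.6
gripper_force: 15.0
```

Request:
send_rows:
  targets: "0 0 0 0 0 0 30;0 0 0 0 0 0 30;0 0 0 0 0 0 30"

```text
time_s: 27.35
ee_pos: [486.7, -352.9, 95.1]
ee_rot: [-179.8, 0.1, 13.2]
force: [-0.5, -0.1, -0.0]
gripper_width: 35.3
gripper_force: 15.0
```

Request:
send_rows:
  targets: "0 0 0.03 0 0 0 30;0 0 0.06 0 0 0 30;0 0 0.08 0 0 0 30;0 0 0.087 0 0 0 30;0 0 0.087 0 0 0 30;0 0 0.087 0 0 0 30;0 0 0.087 0 0 0 30"

```text
time_s: 27.93
ee_pos: [488.8, -354.1, 11.0]
ee_rot: [179.9, -0.1, 13.3]
force: [0.2, -0.5, -0.9]
gripper_width: 35.3
gripper_force: 15.0
```

Request:
send_rows:
  targets: "0 0 0.004 0 0 0 30;0 0 0.007 0 0 0 30;0 0 0.009 0 0 0 30;0 0 0.009 0 0 0 30;0 0 0.009 0 0 0 30"

```text
time_s: 28.35
ee_pos: [487.3, -353.9, 0.6]
ee_rot: [-180.0, -0.0, 13.3]
force: [-0.5, 0.1, -0.5]
gripper_width: 35.3
gripper_force: 15.0
```

Request:
send_rows:
  targets: "0 0 0.0005 0 0 0 30;0 0 0.001 0 0 0 30;0 0 0.001 0 0 0 30;0 0 0.001 0 0 0 30"

```text
time_s: 28.68
ee_pos: [487.4, -353.8, -0.4]
ee_rot: [180.0, -0.0, 13.3]
force: [0.3, 0.6, 0.1]
gripper_width: 35.8
gripper_force: 15.0
```

Request:
send_rows:
  targets: "0 0 0.0005 0 0 0 30;0 0 0.0005 0 0 0 30;0 0 0.0005 0 0 0 30"

```text
time_s: 28.93
ee_pos: [487.4, -353.9, -0.6]
ee_rot: [180.0, -0.0, 13.3]
force: [-1.8, 0.4, 2.1]
gripper_width: 35.4
gripper_force: 15.0
```

Run:
```python
from h import *
s=env.state(); print(s["ee_pos"],s["force"])
for n in("scene","side"):
    f=grab(n)
    for z in(3,): print(n,"expect bottle base/top",proj(f,[(487.4,-353.8,3),(487.4,-353.8,69)]).round(1).tolist())
    for c in blobs(f,"red",20)[:4]: print(cen(c).round(1),cv2.boundingRect(c))
```

```text
[ 487.44724657 -353.91481069   -0.59291247] [-1.78748711  0.38437151  2.11741953]
scene expect bottle base/top [[230.7, 140.7], [228.2, 121.5]]
[274.8 410.6] (268, 404, 14, 14)
[211.9 331.4] (206, 326, 13, 12)
[293.1 376.5] (290, 373, 7, 9)
[226.1 124.5] (224, 121, 5, 8)
side expect bottle base/top [[282.9, 354.0], [282.8, 336.4]]
[346.4 177.5] (343, 175, 7, 6)
```

Touchdown at 2 N. I'll release, rise and look straight down at the orange rack.

Request:
send_rows:
  targets: "0 0 0 0 0 0 53;0 0 0 0 0 0 53;0 0 0 0 0 0 53;0 0 0 0 0 0 53;0 0 -0.02 0 0 0 53;0 0 -0.05 0 0 0 53;0 0 -0.09 0 0 0 53;0 0 -0.13 0 0 0 80;0 0 -0.16 0 0 0 100;0 0 -0.19 0 0 0 100;0 0 -0.19 0 0 0 100;0 0 -0.19 0 0 0 100"

```text
time_s: 30.03
ee_pos: [488.2, -354.4, 191.1]
ee_rot: [179.8, -0.2, 13.3]
force: [-0.4, 0.4, -0.1]
gripper_width: 79.0
gripper_force: 0.0
```

Request:
send_rows:
  targets: "0.2216 -0.1212 0 0 0 -76.7 100;0.2216 -0.1212 0 0 0 -76.7 100;0.2216 -0.1212 0 0 0 -76.7 100;0.2216 -0.1212 0 0 0 -76.7 100;0.2216 -0.1212 0 0 0 -76.7 100;0.2216 -0.1212 0 0 0 -76.7 100;0.2216 -0.1212 0 0 0 -76.7 100;0.2216 -0.1212 0 0 0 -76.7 100;0.2216 -0.1212 0 0 0 -76.7 100;0.2216 -0.1212 0 0 0 -76.7 100;0.2216 -0.1212 0 0 0 -76.7 100;0.2216 -0.1212 0 0 0 -76.7 100"

```text
time_s: 31.03
ee_pos: [674.3, -184.7, 186.5]
ee_rot: [-179.8, -0.1, 90.0]
force: [0.8, -0.2, -0.2]
gripper_width: 91.4
gripper_force: 0.0
```

Run:
```python
from h import *
f=grab("wrist","wF"); s=env.state(); print(s["ee_pos"],s["ee_rot"])
r=((4,110,50),(18,255,255)); cs=[c for c in blobs(f,"",5,r) if 200<cen(c)[0]<380 and cen(c)[1]<235]
print([int(cv2.contourArea(c)) for c in cs]); print("rack",rect(f,np.vstack(cs),30),cen(cv2.convexHull(np.vstack(cs))))
for c in blobs(f,"blue",100)[:4]: print("blue",int(cv2.contourArea(c)),cen(c).round(),rect(f,c,66))
for n in("scene","side"):
    g=grab(n)
    for c in blobs(g,"red",40)[:5]: print(n,cen(c).round(1),cast(g,cen(c),62)[0].round(1))
im=grab("side")["image"]; cv2.imwrite("pics/chk5.png",np.hstack([cv2.resize(f["image"][40:200,200:380],(400,356)),cv2.resize(im[265:385,220:350],(386,356))]))
```

```text
[ 674.46188082 -184.74882118  186.91261125] [-1.79807468e+02 -5.75144130e-02  8.98498424e+01]
[2052]
rack [ 675.7 -105.4   65.8   49.8   13.5] [285.46483428 111.2014731 ]
blue 3099 [130. 236.] [ 520.6 -229.1  128.9   52.7   13.2]
blue 964 [152. 134.] [ 558.7 -123.9   32.9   29.8   -9.2]
blue 381 [192. 335.] [ 580.  -325.5   54.7   19.3   24. ]
blue 193 [200. 282.] [ 592.9 -262.9   37.7   10.   -88.8]
scene [274.8 410.6] [825.  340.3]
scene [228.6 123.9] [ 488.1 -352.4]
scene [211.8 331.4] [837.1 164.8]
side [282.9 338.5] [ 487.5 -354.3]
```

View pics/chk5.png

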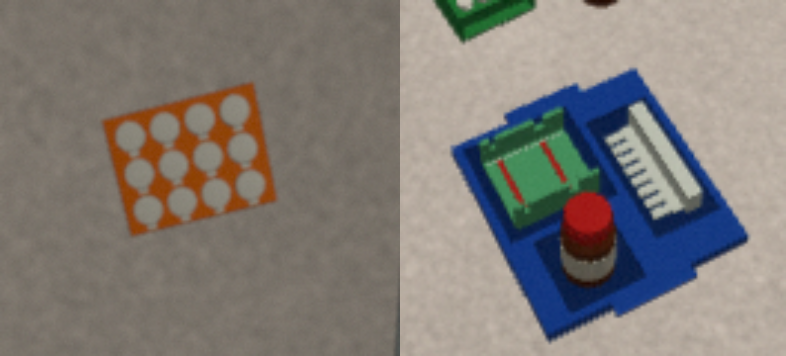

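The blue kit is complete: gel tray, comb flat with teeth towards the gel tray, red bottle upright. The rack measures 65.8x49.8 at (675.7,-105.4), 13.5°. Moving over it.

Request:
send_rows:
  targets: "0.08 0.001 0 0 0 76.4 100;0.08 0.001 0 0 0 76.4 100;0.08 0.001 0.02 0 0 76.4 100;0.08 0.001 0.06 0 0 76.4 100;0.08 0.001 0.1 0 0 76.4 100;0.08 0.001 0.1 0 0 76.4 100;0.08 0.001 0.1 0 0 76.4 100;0.08 0.001 0.1 0 0 76.4 100;0.08 0.001 0.1 0 0 76.4 100;0.08 0.001 0.1 0 0 76.4 100;0.08 0.001 0.1 0 0 76.4 100;0.08 0.001 0.1 0 0 76.4 100"

```text
time_s: 32.23
ee_pos: [676.2, -105.1, 88.9]
ee_rot: [-180.0, 0.0, 13.4]
force: [-1.2, -1.0, -0.2]
gripper_width: 91.2
gripper_force: 0.0
```

Request:
send_rows:
  targets: "0 0 0.04 0 0 0 90;0 0 0.08 0 0 0 90;0 0 0.08 0 0 0 90;0 0 0.08 0 0 0 90;0 0 0.08 0 0 0 90"

```text
time_s: 32.65
ee_pos: [677.7, -105.3, 10.8]
ee_rot: [179.9, -0.1, 13.6]
force: [0.3, -0.3, 0.3]
gripper_width: 82.0
gripper_force: 0.0
```

Request:
send_rows:
  targets: "0 0 0.015 0 0 0 85;0 0 0.022 0 0 0 85;0 0 0.025 0 0 0 85;0 0 0.025 0 0 0 85;0 0 0.025 0 0 0 45;0 0 0.025 0 0 0 45;0 0 0.025 0 0 0 45;0 0 0.025 0 0 0 45;0 0 0.025 0 0 0 45;0 0 0.025 0 0 0 45;0 0 0.025 0 0 0 45"
  grip_force: 20

```text
time_s: 33.57
ee_pos: [676.6, -105.1, -15.5]
ee_rot: [180.0, -0.0, 13.6]
force: [-1.1, 0.1, 2.0]
gripper_width: 49.9
gripper_force: 20.0
```

Request:
send_rows:
  targets: "0 0 -0.01 0 0 0 45;0 0 -0.03 0 0 0 45;0 0 -0.06 0 0 0 45;0 0 -0.09 0 0 0 45;0 0 -0.11 0 0 0 45;0 0 -0.12 0 0 0 45;0 0 -0.12 0 0 0 45;0 0 -0.12 0 0 0 45"

```text
time_s: 34.23
ee_pos: [675.9, -104.9, 103.7]
ee_rot: [-180.0, 0.0, 13.6]
force: [1.3, -0.1, -1.8]
gripper_width: 50.0
gripper_force: 20.0
```

Request:
send_rows:
  targets: "-0.003 -0.012 0 0 0 0 45;-0.008 -0.034 0 0 0 -1 45;-0.015 -0.063 0 0 0 -2 45;-0.022 -0.092 0 0 0 -3 45;-0.029 -0.121 0 0 0 -4.7 45;-0.036 -0.15 0 0 0 -4.7 45;-0.043 -0.179 0 0 0 -4.7 45;-0.05 -0.208 0 0 0 -4.7 45;-0.0565 -0.2375 0 0 0 -4.7 45;-0.0635 -0.2665 0 0 0 -4.7 45;-0.0705 -0.2955 0 0 0 -4.7 45;-0.0774 -0.3251 0 0 0 -4.7 45"

```text
time_s: 35.23
ee_pos: [521.9, 194.0, 102.1]
ee_rot: [-180.0, 0.2, 18.3]
force: [-0.4, -0.2, -0.8]
gripper_width: 49.7
gripper_force: 20.0
```

Request:
send_rows:
  targets: "-0.0045 -0.029 0 0 0 0 45;-0.009 -0.058 0 0 0 0 45;-0.0135 -0.087 0 0 0 0 45;-0.018 -0.116 0 0 0 0 45;-0.021 -0.138 0 0 0 0 45;-0.0225 -0.1494 0 0 0 0 45;-0.0225 -0.1494 0 0 0 0 45;-0.0225 -0.1494 0.03 0 0 0 45;-0.0225 -0.1494 0.06 0 0 0 45;-0.0225 -0.1494 0.085 0 0 0 45;-0.0225 -0.1494 0.095 0 0 0 45;-0.0225 -0.1494 0.095 0 0 0 45"

```text
time_s: 36.23
ee_pos: [454.9, 325.2, 6.2]
ee_rot: [179.9, 0.4, 18.2]
force: [-0.2, -0.1, -0.8]
gripper_width: 49.4
gripper_force: 20.0
```

Request:
send_rows:
  targets: "0 0 0 0 0 0 45;0 0 0 0 0 0 45;0 0 0 0 0 0 45"

```text
time_s: 36.48
ee_pos: [458.0, 328.2, 10.7]
ee_rot: [-180.0, -0.2, 18.2]
force: [0.7, -0.2, -0.6]
gripper_width: 49.8
gripper_force: 20.0
```

Request:
send_rows:
  targets: "0 0 0.006 0 0 0 45;0 0 0.012 0 0 0 45;0 0 0.017 0 0 0 45;0 0 0.02 0 0 0 45;0 0 0.021 0 0 0 45;0 0 0.021 0 0 0 45;0 0 0.021 0 0 0 45"

```text
time_s: 37.07
ee_pos: [456.8, 327.8, -12.0]
ee_rot: [-180.0, -0.0, 18.3]
force: [-0.0, 0.1, -0.2]
gripper_width: 50.0
gripper_force: 20.0
```

Request:
send_rows:
  targets: "0 0 0.0005 0 0 0 45;0 0 0.001 0 0 0 45;0 0 0.001 0 0 0 45"

```text
time_s: 37.32
ee_pos: [456.9, 327.9, -12.5]
ee_rot: [-180.0, -0.0, 18.3]
force: [-1.2, -0.5, 3.0]
gripper_width: 49.2
gripper_force: 20.0
```

Rack down with 3 N contact. I'll release it and go for the blue bottle.

Request:
send_rows:
  targets: "0 0 0 0 0 0 72;0 0 0 0 0 0 72;0 0 0 0 0 0 72;0 0 0 0 0 0 72;0 0 -0.02 0 0 0 72;0 0 -0.05 0 0 0 72;0 0 -0.09 0 0 0 65;0 0 -0.12 0 0 0 65;0 0 -0.15 0 0 0 65;0 0 -0.15 0 0 0 65"

```text
time_s: 38.15
ee_pos: [460.1, 330.0, 143.6]
ee_rot: [-179.8, -0.7, 18.3]
force: [1.3, -0.0, 0.8]
gripper_width: 59.0
gripper_force: 0.0
```

Request:
send_rows:
  targets: "-0.0479 0.4603 0 0 0 0 65;-0.0479 0.4603 0 0 0 0 65;-0.0479 0.4603 0 0 0 0 65;-0.0479 0.4603 0 0 0 0 65;-0.0479 0.4603 0 0 0 0 65;-0.0479 0.4603 0 0 0 0 65;-0.0479 0.4603 0 0 0 0 65;-0.0479 0.4603 0 0 0 0 65;-0.0479 0.4603 0 0 0 0 65;-0.0479 0.4603 0 0 0 0 65;-0.0479 0.4603 0 0 0 0 65;-0.0479 0.4603 0 0 0 0 65"

```text
time_s: 39.15
ee_pos: [556.6, -130.8, 136.5]
ee_rot: [179.8, -0.0, 18.0]
force: [-0.4, -0.1, -0.2]
gripper_width: 59.1
gripper_force: 0.0
```

Request:
send_rows:
  targets: "0 0 0 0 0 0 65;0 0 0 0 0 0 65;0 0 0 0 0 0 65"

```text
time_s: 39.4
ee_pos: [554.9, -123.1, 136.7]
ee_rot: [-179.9, 0.0, 18.3]
force: [-0.4, 0.1, 0.7]
gripper_width: 59.0
gripper_force: 0.0
```

Run:
```python
from h import *
print(env.state()["ee_pos"],env.state()["ee_rot"])
for n in("side","wrist"):
    f=grab(n)
    for c in blobs(f,"blue",60)[:4]: q=cen(c); print(n,int(cv2.contourArea(c)),q.round(),cast(f,q,64)[0].round(1))
f=grab("side")
for c in blobs(f,"orange",40)[:2]: print("rack",cen(c).round(1),cast(f,cen(c),28)[0].round(1))
```

```text
[ 554.85050239 -123.07778896  136.72986326] [-1.79938314e+02  3.51664843e-02  1.83206951e+01]
side 5056 [286. 332.] [ 495.6 -344.1]
side 121 [287. 245.] [ 555.  -128.5]
side 81 [468. 321.] [ 841.3 -406.9]
wrist 4038 [448. 247.] [ 571.2 -258.1]
wrist 1080 [285. 213.] [ 557.4 -123.9]
rack [219.1 158.7] [453.8 298.3]
```

Request:
send_rows:
  targets: "0.001 0 0.03 0 0 0 65;0.001 0 0.07 0 0 0 65;0.001 0 0.11 0 0 0 65;0.001 0 0.13 0 0 0 65;0.001 0 0.14 0 0 0 65;0.001 0 0.14 0 0 0 65;0.001 0 0.14 0 0 0 65;0.001 0 0.14 0 0 0 65"

```text
time_s: 40.22
ee_pos: [558.1, -124.2, -1.1]
ee_rot: [179.9, -0.2, 18.3]
force: [0.6, 0.8, -0.4]
gripper_width: 59.5
gripper_force: 0.0
```

Request:
send_rows:
  targets: "0 0 0 0 0 0 30;0 0 0 0 0 0 30;0 0 0 0 0 0 30;0 0 0 0 0 0 30;0 0 0 0 0 0 30;0 0 0 0 0 0 30"
  grip_force: 15

```text
time_s: 40.72
ee_pos: [556.7, -124.3, -2.2]
ee_rot: [180.0, -0.1, 18.3]
force: [-0.3, 1.1, 5.7]
gripper_width: 35.5
gripper_force: 15.0
```

Request:
send_rows:
  targets: "0 0 -0.01 0 0 0 30;0 0 -0.03 0 0 0 30;0 0 -0.06 0 0 0 30;0 0 -0.09 0 0 0 30;0 0 -0.11 0 0 0 30;0 0 -0.12 0 0 0 30;0 0 -0.12 0 0 0 30"

```text
time_s: 41.3
ee_pos: [557.8, -124.5, 119.7]
ee_rot: [179.8, -0.3, 18.3]
force: [-0.1, -0.5, -0.3]
gripper_width: 35.5
gripper_force: 15.0
```

Request:
send_rows:
  targets: "0.002 -0.017 0 0 0 0 30;0.006 -0.05 0 0 0 0 30;0.011 -0.087 0 0 0 0 30;0.015 -0.124 0 0 0 0 30;0.02 -0.161 0 0 0 0 30;0.024 -0.198 0 0 0 0 30;0.029 -0.235 0 0 0 0 30;0.033 -0.272 0 0 0 0 30;0.038 -0.309 0 0 0 0 30;0.042 -0.346 0 0 0 0 30;0.046 -0.374 0 0 0 0 30;0.0471 -0.3854 0 0 0 0 30"

```text
time_s: 42.3
ee_pos: [478.5, 259.5, 115.2]
ee_rot: [-180.0, 0.2, 18.4]
force: [-0.4, 0.0, 0.6]
gripper_width: 35.1
gripper_force: 15.0
```

Request:
send_rows:
  targets: "0 0 0 0 0 0 30;0 0 0.03 0 0 0 30;0 0 0.06 0 0 0 30;0 0 0.085 0 0 0 30;0 0 0.1 0 0 0 30;0 0 0.105 0 0 0 30;0 0 0.105 0 0 0 30;0 0 0.105 0 0 0 30;0 0 0.105 0 0 0 30"

```text
time_s: 43.05
ee_pos: [481.5, 256.5, 13.2]
ee_rot: [-180.0, -0.1, 18.2]
force: [-0.3, 0.8, -0.4]
gripper_width: 35.3
gripper_force: 15.0
```

Request:
send_rows:
  targets: "0 0 0.004 0 0 0 30;0 0 0.008 0 0 0 30;0 0 0.0105 0 0 0 30;0 0 0.0105 0 0 0 30;0 0 0.0105 0 0 0 30;0 0 0.0105 0 0 0 30"

```text
time_s: 43.55
ee_pos: [480.4, 256.7, 1.6]
ee_rot: [-180.0, -0.0, 18.3]
force: [-0.2, -0.2, -0.3]
gripper_width: 35.3
gripper_force: 15.0
```

Request:
send_rows:
  targets: "0 0 0.0005 0 0 0 30;0 0 0.0005 0 0 0 30;0 0 0.001 0 0 0 30;0 0 0.001 0 0 0 30"

```text
time_s: 43.88
ee_pos: [480.5, 256.7, 0.8]
ee_rot: [-180.0, -0.0, 18.3]
force: [-0.0, -0.3, 1.7]
gripper_width: 35.2
gripper_force: 15.0
```

Contact came at the expected height (0.8). I'll press 0.3 mm more, then release, rise and back off.

Request:
send_rows:
  targets: "0 0 0.0003 0 0 0 30;0 0 0.0003 0 0 0 30;0 0 0.0003 0 0 0 53;0 0 0.0003 0 0 0 53;0 0 0.0003 0 0 0 53;0 0 0.0003 0 0 0 53;0 0 -0.02 0 0 0 53;0 0 -0.05 0 0 0 53;0 0 -0.09 0 0 0 53;0 0 -0.13 0 0 0 53;0 0 -0.17 0 0 0 53;0 0 -0.19 0 0 0 53"

```text
time_s: 44.88
ee_pos: [482.2, 257.6, 195.7]
ee_rot: [-179.9, -0.5, 18.3]
force: [1.6, 0.6, 0.6]
gripper_width: 48.2
gripper_force: 0.0
```

Request:
send_rows:
  targets: "0 0.25 0 0 0 0 60;0 0.25 0 0 0 0 60;0 0.25 0 0 0 0 60;0 0.25 0 0 0 0 60;0 0.25 0 0 0 0 60;0 0.25 0 0 0 0 60;0 0.25 0 0 0 0 60;0 0.25 0 0 0 0 60;0 0.25 0 0 0 0 60;0 0.25 0 0 0 0 60"

```text
time_s: 45.72
ee_pos: [558.2, 20.4, 190.4]
ee_rot: [-180.0, 0.0, 18.3]
force: [0.3, 0.9, 0.6]
gripper_width: 54.5
gripper_force: 0.0
```

Run:
```python
from h import *
a=grab("scene")["image"]; b=grab("side")["image"]
cv2.imwrite("pics/fin.png",np.vstack([np.hstack([cv2.resize(a[245:355,340:460],(400,367)),cv2.resize(b[130:210,190:290],(400,367))]),np.hstack([a[110:330,180:400],b[170:390,190:410],np.zeros((220,360,3),np.uint8)])]))
```

```text
(no output)
```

View pics/fin.png

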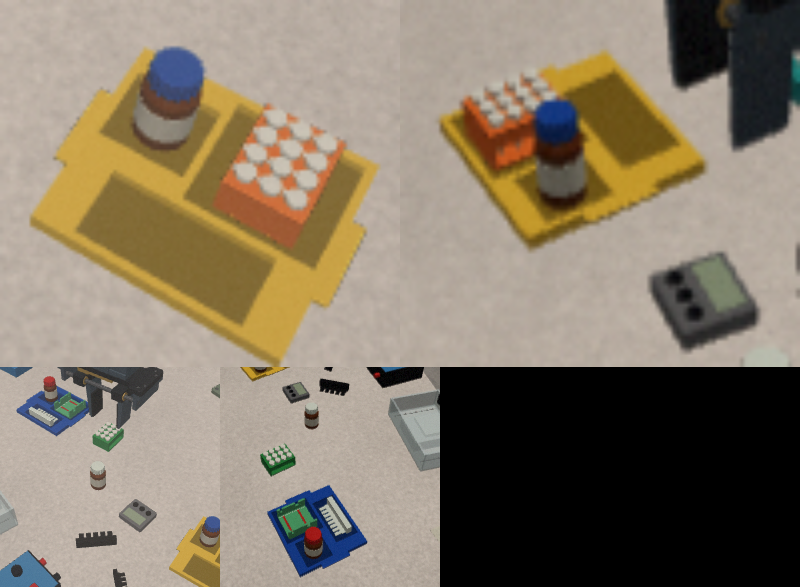

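The yellow tray has the rack flat in the big pocket (top crop, about (280,170)) and the blue-capped bottle upright in the small one (170,100), with the long pocket empty. The blue kit is intact, and the green rack, white bottle and black comb are where they were. Handing in.

```bash
python3 -c "
from workcell import env
print(env.job_done())"
```

```text
the job is handed in; nothing more can be done
None
```

Both kits are made up and the job is handed in at about 46 s of the 128 s. All five items sit upright in their pockets, and the final pictures show the black comb, white-capped bottle and green rack where they were.

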